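Slide the candlestick back to its place on the mantel

ROBOT

A 6-joint arm with a two-finger parallel gripper is mounted at the origin on the work surface. World frame = base frame: x ahead of the robot, y to its left, z up, the work surface at z = 0. Lengths are in mm, angles in rad, forces in N, time in s.
With the tool pointing down it reaches from about 350 to 775 mm from the base axis. Payload 7.3 kg.
Tool frame: the origin (TCP) lies between the finger pads; the fingertips stand tcp_to_tips ahead of it and the grasp point (between the pads) lies 5 mm behind it (tcp_to_tips is the distance from the TCP to the fingertips, in mm); z points along the fingers, x is the direction in which the jaws open and shut, and the axes are right-handed (so a half turn about z gives the same grasp; the last joint's range is limited). The gripper opens to 92 mm and grips with 3 to 60 N. Pads are 19 mm wide; open, the fingers measure 130 mm over their backs; the gripper's body (75 mm by 190 mm) begins 47 mm behind the grasp point.
Start: joints at [0.997, 0.342, 1.524, -0, 1.275, -0.146], TCP at [217.794, 477.712, 240.741] pointing down, gripper open.
Joint ranges: [-2.53, 2.53], [-0.77, 2.02], [0.04, 2.7], [-1, 4.14], [0.28, 2.66], [-3.11, 3.11]. Speed limits (rad/s): [2.57, 2.57, 3.14, 3.14, 3.14, 3.14].

INTERFACE

Orientations are given as [roll, pitch, yaw] about the fixed x, y, z axes, in that order (R = Rz(yaw) Ry(pitch) Rx(roll)).
In Python, from plant import * gives the robot as it stands.
- The arm moves only by the tool drive_tool, never from a script. Its argument "deltas" is a list of rows, each an object of numbers: "hand": the gripper's target within -1 to 1 (shut at 1, half-way at 0, fully open at -1); "tx", "ty", "tz": the shift along the tool's x, y, z each as a share of 4 cm, from -1 to 1; "wx", "wy", "wz": the turn, a rotation vector about the tool's x, y, z each as a share of 5 degrees, from -1 to 1. In form: [{"hand": .., "tx": .., "ty": .., "tz": .., "wx": .., "wy": .., "wz": ..}, ...]. A call has 1 to 20 rows; each row shifts and turns the commanded pose from where the row before left it, along the tool's axes as they then stand; what a row does not reach is not made up. A row lasts 1/12 s, in which the tool goes at most 41.7 mm and 7.16 degrees, less where a joint would pass 70% of its speed; a pose out of reach is approached as far as the arm can. A call with a number of a shift or a turn outside -1 to 1 is refused whole. A call with a gripper value outside its range is refused whole. The fingers move at their own pace and stop on an object; the grip force is fixed at half the most. Time passes only in rows, so rows that do not move let the fingers close. It gives the time, the measured TCP pose, the force and the opening at its end, in the units of the state.
- get_obs(): the state, without advancing time (a new reading comes with each control period).
- capture(name): name is "side" or "top" or "wrist"; returns the picture (420x560x3 uint8, red, green, blue); there is no depth.
- camera_model(name): a dict with "fx", "fy", "cx", "cy" (pixels), "D" ([k1, k2, p1, p2, k3] as OpenCV has them; the pictures are not rectified), "rvec" (rotation vector, rad) and "tvec" (3), from world to camera coordinates, as OpenCV has them. Camera axes: x right, y down, z forward; pixel columns grow to the right and rows downward; lengths in mm; the calibration is good to about 2 mm. A picture is of the moment at which its call begins: read the wrist's pose just before it. camera_model takes no time and is no camera call; for the wrist camera it gives the pose at the moment of the call.
- close_job(): hands the job in, once; it reports no verdict.
The state is a dict: "time": time; "joint_positions": joint angles; "dq": joint speeds; "tau": joint torques, N m; "tool_pos": TCP position; "tcp_rot": TCP orientation; "contact_force": force on the tool from outside, world axes, zero at the start; "moment": the same for the moment, N m; "grip_width": finger opening in mm.
Only numpy, scipy, OpenCV 4.12 (cv2) and the standard library are available. Lean on these libraries where they do the work, as an engineer would, in place of code of your own. Each camera call takes 0.05 s, during which the arm holds its last target.

TASK

With the fingertips, push the tall brass candlestick gently along the oak board, low on its foot so that it stays upright, into the empty bay between two pegs of the little white pegboard panel (the amber jar stands in the other bay), and leave it standing over the dark ring mark on the wood there, then take the hand away. Do not pick it up, and leave the jar, hare, mug and bottle opener where they are.

Things in the scene. Friction and masses are not known exactly. Their poses are not given: they have to be found in the camera images.
- candlestick: Loose brass candlestick with a pale candle, the tallest thing here (211 mm), 0.3 to 0.65 kg. Round foot 56 mm across, its side upright to 16 mm height, then sloping in to an 18 mm thick stem (34 to 105 mm height), 28 mm cup, 20 mm candle. Origin: centre of the foot's underside; z up the stem. Pushed higher than about 20 mm above the board it may topple; keep the hand off stem and candle.
- ring_mark: Flat dark ring mark on the wood, 60 mm outer diameter, nothing to catch on, in the middle of the empty bay (either of the two). Origin: its centre, where the centre of the candlestick's foot must stand. It lies 36 mm in front of the panel's front face, so the foot on it is 8 mm clear of the face.
- panel: Fixed upright pegboard panel, white plastic, 260 mm wide (its y), 85 high, 8 thick. Origin: centre of its lower edge. Its front face, 4 mm from the origin, looks along its own -x, roughly to the robot. Three grey pegs, 10 mm thick, stick out 45 mm from it at 35 mm height, at y = -100, 0, 100 mm; bays centred at y = -50 and 50, 90 mm clear. The foot passes under the pegs, the stem does not.
- jar: Loose ribbed amber glass jar with a steel lid, 56 mm in diameter, 78 mm high, standing in the bay that has no ring mark, 36 mm in front of the panel's face. Origin: centre of its underside. Leave alone.
- hare: Loose white ceramic figure of a sitting hare, 70 x 46 x 140 mm, beyond one end of the panel. Origin: centre of its underside. Leave alone.
- mug: Loose green enamel mug, 76 mm in diameter, 80 mm high, handle on its own +y side, beyond the other end of the panel. Origin: centre of its underside. Leave alone.
- opener: Loose flat steel bottle opener, 125 mm long (its x axis), 4 mm thick, lying on the board to the right of the robot's middle. Origin: about half-way along it, on the board. Leave alone.
There are look-alikes about, which are no part of the job. Several things have the shape of the candlestick; the one meant has the colours described above.

How it is judged (in metres and radians):
At the end, for the whole second after the job is handed in: The candlestick stands upright (within 3 degrees) and at rest on the board, the centre of its foot within 12 mm of the centre of the ring mark in the empty bay; jar, hare, mug and opener are within 15 mm of where they were (horizontal distance between candlestick and ring_mark below 0.012 m and angle between candlestick's own z axis and vertical below 0.05 rad and height (world z) of candlestick below 0.004 m and linear speed of candlestick below 0.01 m/s and distance of each of jar, hare, mug, opener from where it was at the start of the episode below 0.015 m); the robot touches nothing.
It fails at once if the candlestick is tipped more than 14 degrees (angle between candlestick's own z axis and vertical above 0.25 rad).
It fails at once if the candlestick is lifted off the board (height (world z) of candlestick above 0.01 m).
It fails at once if the candlestick is gripped or rammed: the fingers press on it with more than 30 N (contact force between the fingers and candlestick above 30 N).
It fails at once if the jar, hare, mug or bottle opener is moved more than 15 mm (distance of any of jar, hare, mug, opener from where it was at the start of the episode above 0.015 m).
It also fails if it takes over 58 s, if anything falls off the work surface, if the arm or the gripper's body presses on something with over 40 N, if the wrist force passes 120 N, or if a joint passes its speed limit or range.

## Working session

There is one attempt and no reset: what is moved stays moved. The work goes in short steps, Python scripts to look and compute and a tool call to move; the robot and the scene stay as the last step left them, time stands still between calls to the robot, and variables do not carry over. Pictures are saved under pics/ and viewed, and the job is handed in when it is done.

Besides the shell and the picture viewer there is one more tool, called after "Emit:" in YAML: its name, and indented under it one key for each argument. drive_tool: Moves the arm, as the interface text tells. Its arguments: {"type":"object","properties":{"deltas":{"type":"array","items":{"type":"object","properties":{"hand":{"type":"number"},"tx":{"type":"number"},"ty":{"type":"number"},"tz":{"type":"number"},"wx":{"type":"number"},"wy":{"type":"number"},"wz":{"type":"number"}}}}},"required":["deltas"]}

```bash
ls; mkdir -p pics; python3 - <<'E'
from plant import *
import cv2
o=get_obs(); print(o)
for n in ("side","top"):
    im=capture(n); cv2.imwrite(f"pics/{n}0.png",im[:,:,::-1]); print(n,camera_model(n))
E
```

```text
pics
{'time': 0.0, 'joint_positions': array([ 9.96997034e-01,  3.42728127e-01,  1.52503856e+00, -5.05320491e-06,
        1.27539085e+00, -1.45993956e-01]), 'dq': array([ 0.00138961,  0.00048433, -0.00180042,  0.00217138,  0.00039459,
        0.00162328]), 'tau': array([-9.92117066e-06, -4.31260514e+01, -2.44213378e+01,  7.18127307e-02,
        5.61614684e-02, -1.50177661e-04]), 'tool_pos': array([217.5715225 , 477.36189215, 240.03462277]), 'tcp_rot': array([-3.14136978e+00,  1.54894615e-03,  1.14299264e+00]), 'contact_force': array([-0.66078059, -0.73853345,  1.16801699]), 'moment': array([0.01687902, 0.00316423, 0.06999169]), 'grip_width': 91.43366516435879}
side {'fx': 522.0852826250635, 'fy': 522.0852826250635, 'cx': 280.94341794961787, 'cy': 203.78936963779728, 'D': array([-0.17460631,  0.        ,  0.        ,  0.        ,  0.        ]), 'rvec': array([ 2.15000529, -0.58348606,  0.27017298]), 'tvec': array([-532.08397887,  210.62979294,  746.82553762])}
top {'fx': 519.1071472027759, 'fy': 519.1071472027759, 'cx': 276.4405732560792, 'cy': 201.76331995770101, 'D': array([0.06299684, 0.        , 0.        , 0.        , 0.        ]), 'rvec': array([ 2.15651873, -2.12085062,  0.15979091]), 'tvec': array([ -7.57067989, 588.99665459, 949.09441203])}
```

View pics/side0.png

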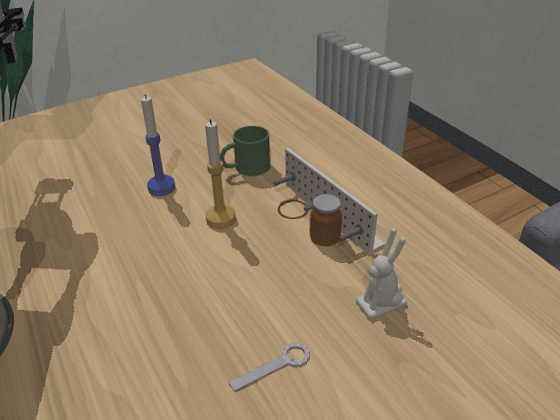

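View pics/top0.png

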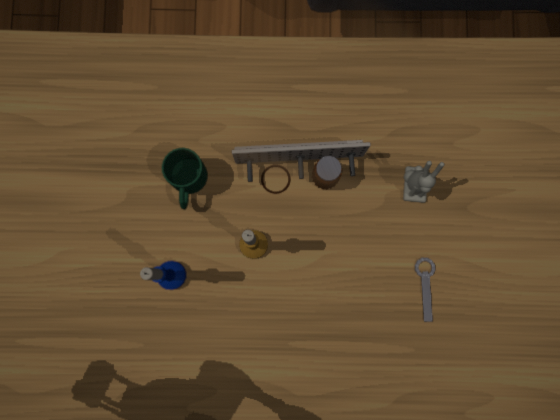

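The side view shows the brass candlestick's foot at about (221,215) and the ring at (293,208), with the jar beside it at (326,220) and a blue look-alike at (161,185). In the top view the brass foot is at (253,245), the ring at (275,179) and the panel's top edge at (233..368, 145). I'll measure these next.

```bash
cat > h.py <<'E'
import numpy as np, cv2
from plant import *
def ray(n,px,cm=None):
    c=cm or camera_model(n)
    K=np.array([[c['fx'],0,c['cx']],[0,c['fy'],c['cy']],[0,0,1]])
    p=cv2.undistortPoints(np.array(px,float).reshape(-1,1,2),K,c['D']).reshape(-1,2)
    R=cv2.Rodrigues(c['rvec'])[0]; t=np.ravel(c['tvec'])
    d=np.c_[p,np.ones(len(p))]@R; return -R.T@t,d
def plane(n,px,z,cm=None):
    o,d=ray(n,px,cm); s=(z-o[2])/d[:,2]; return o+d*s[:,None]
def proj(n,P,cm=None):
    c=cm or camera_model(n)
    K=np.array([[c['fx'],0,c['cx']],[0,c['fy'],c['cy']],[0,0,1]])
    return cv2.projectPoints(np.array(P,float).reshape(-1,1,3),c['rvec'],c['tvec'],K,c['D'])[0].reshape(-1,2)
def show(im,name,box,s):
    x0,y0,x1,y1=box
    cv2.imwrite(f"pics/{name}.png",cv2.resize(im[y0:y1,x0:x1],None,fx=s,fy=s,interpolation=cv2.INTER_CUBIC))
E
python3 - <<'E'
from h import *
for n,b in(("side",(130,80,400,270)),("top",(140,130,440,330))):
    im=cv2.imread(f"pics/{n}0.png"); show(im,n+"0z",b,2.6)
# approx points
print("top foot z16",plane("top",[(253,245)],16),"ring",plane("top",[(275,179)],0))
print("side foot z8",plane("side",[(221,215)],8),"ring",plane("side",[(293,208.5)],0))
print("panel top ends (z85)",plane("top",[(233,148),(369,142)],85))
print("blue",plane("top",[(172,276)],16),"jar lid",plane("top",[(329,168)],78),"mug",plane("top",[(183,168)],80))
E
```

```text
top foot z16 [[507.67632916  46.64542432  16.        ]] ring [[642.56244483   6.24570386   0.        ]]
side foot z8 [[511.88877847  47.47267532   8.        ]] ring [[642.9182057    4.06048733   0.        ]]
panel top ends (z85) [[ 683.18197031   84.84438343   85.        ]
 [ 698.57043803 -168.77551329   85.        ]]
blue [[445.74041172 201.0073991   16.        ]] jar lid [[649.46060756 -95.10559792  78.        ]] mug [[644.53537767 177.32842712  80.        ]]
```

View pics/top0z.png

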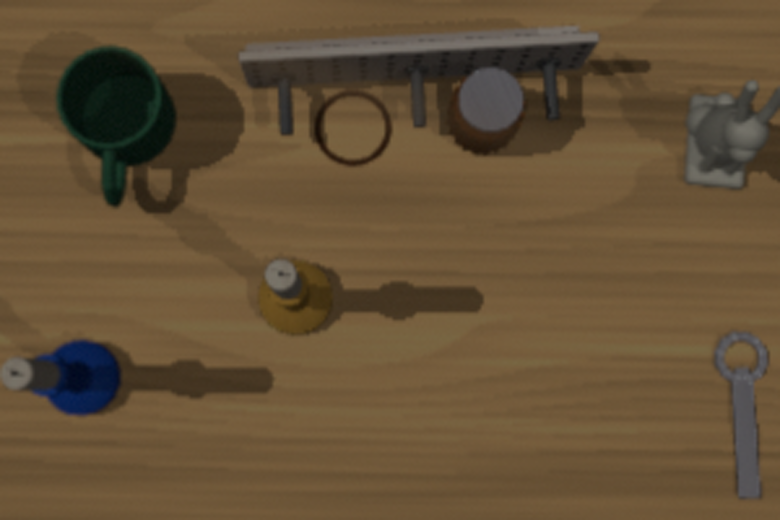

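View pics/side0z.png

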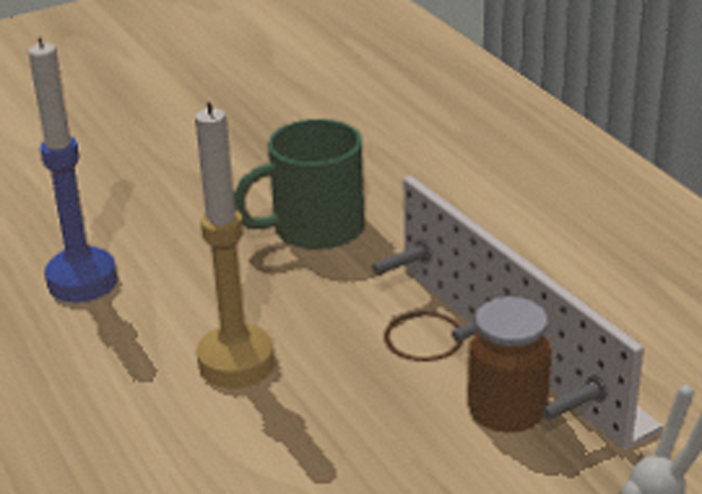

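```bash
cat >> h.py <<'E'
def fitc(P):
    A=np.c_[2*P[:,:2],np.ones(len(P))]; b=(P[:,:2]**2).sum(1)
    keep=np.ones(len(P),bool)
    for _ in range(6):
        s=np.linalg.lstsq(A[keep],b[keep],rcond=None)[0]; r=np.sqrt(s[2]+s[0]**2+s[1]**2)
        e=abs(np.hypot(P[:,0]-s[0],P[:,1]-s[1])-r); keep=e<max(1.2,2*np.median(e))
    return s[:2],r,keep.mean()
def brass(im,box=None):
    h=cv2.cvtColor(im,cv2.COLOR_BGR2HSV)
    m=cv2.inRange(h,(15,150,60),(30,255,255))
    if box: 
        k=np.zeros_like(m);k[box[1]:box[3],box[0]:box[2]]=1;m*=k
    return m
E
python3 - <<'E'
from h import *
im=cv2.imread("pics/top0.png"); h=cv2.cvtColor(im,cv2.COLOR_BGR2HSV)
print(h[250,255],h[250,247],h[262,262],h[230,235],h[192,276],h[179,276],h[179,261])
side=cv2.imread("pics/side0.png");hs=cv2.cvtColor(side,cv2.COLOR_BGR2HSV);print(hs[218,228],hs[218,210],hs[230,200], hs[208,278],hs[208,293])
g=cv2.cvtColor(im,cv2.COLOR_BGR2GRAY)
# ring: dark relative to local median
for n,(x0,y0,x1,y1) in(("top",(257,163,293,196)),("side",(276,199,308,219))):
    im=cv2.imread(f"pics/{n}0.png"); g=cv2.cvtColor(im,cv2.COLOR_BGR2GRAY)[y0:y1,x0:x1].astype(float)
    m=g<np.median(g)*0.78
    ys,xs=np.nonzero(m); P=plane(n,np.c_[xs+x0,ys+y0],0); print(n,len(xs),fitc(P))
    cv2.imwrite(f"pics/ring_{n}.png",cv2.resize(m.astype(np.uint8)*255,None,fx=8,fy=8,interpolation=0))
E
```

```text
[ 20 181  90] [ 19 180 102] [ 18 120 119] [ 17 126 103] [ 14 172  49] [ 18 120 119] [ 13 173  31]
[ 19 136 126] [ 19 130 151] [ 17  87 182] [ 11 139  79] [ 17  83 184]
top 353 (array([644.28940875,   7.03538712]), np.float64(28.717516101269936), np.float64(0.7762039660056658))
side 203 (array([642.24406063,   4.25399369]), np.float64(27.999369518561615), np.float64(0.8226600985221675))
```

```bash
cat >> h.py <<'E'
def foot(n,im,z=16):
    h=cv2.cvtColor(im,cv2.COLOR_BGR2HSV)
    m=cv2.inRange(h,(16,150,50),(26,255,255)) if n=="top" else cv2.inRange(h,(16,112,60),(26,255,255))
    m=cv2.morphologyEx(cv2.morphologyEx(m,cv2.MORPH_OPEN,np.ones((2,2),np.uint8)),cv2.MORPH_CLOSE,np.ones((3,3),np.uint8))
    return m
E
python3 - <<'E'
from h import *
for n,b in(("top",(225,215,290,275)),("side",(190,150,250,240))):
    im=cv2.imread(f"pics/{n}0.png"); m=foot(n,im); x0,y0,x1,y1=b
    c,_=cv2.findContours(m[y0:y1,x0:x1],cv2.RETR_EXTERNAL,cv2.CHAIN_APPROX_NONE); c=max(c,key=cv2.contourArea).reshape(-1,2)+[x0,y0]
    print(n,cv2.boundingRect(c))
    v=im.copy(); cv2.drawContours(v,[c.reshape(-1,1,2)],-1,(0,0,255),1); show(v,"foot_"+n,b,7)
    if n=="top":
        for z in (0,16): print(z,fitc(plane(n,c,z)))
    else:
        low=c[c[:,1]>212]; print(fitc(plane(n,low,0)))
E
```

```text
top (240, 231, 29, 29)
0 (array([508.99757156,  44.97430451]), np.float64(27.352554433182686), np.float64(0.7096774193548387))
16 (array([507.86531334,  44.21001052]), np.float64(26.926966442402463), np.float64(0.7096774193548387))
side (207, 163, 30, 67)
(array([510.33602688,  43.3962759 ]), np.float64(27.647353309147253), np.float64(0.7))
```

```bash
cd pics; python3 -c "
import cv2,numpy as np
a=cv2.imread('foot_top.png');b=cv2.imread('foot_side.png');h=420
a=cv2.resize(a,(380,h));b=cv2.resize(b,(380,h));cv2.imwrite('foots.png',np.hstack([a,b]))"
```

```text
(no output)
```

View pics/foots.png

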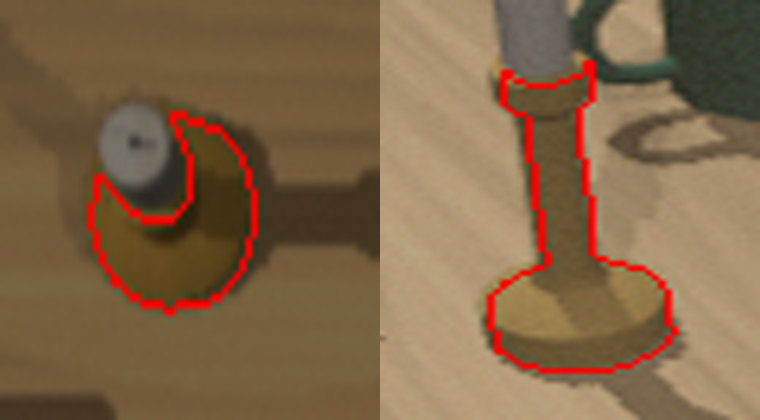

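The contours fit well: the foot is at about (509, 44.5) and the ring at about (643.3, 5.6). That means a push of about 140 mm at -0.28 rad. I still need the tip distance and the hand's orientation.

```bash
python3 - <<'E'
import plant
print([x for x in dir(plant) if not x.startswith('__')])
for k in dir(plant):
    if 'tip' in k.lower(): print(k,getattr(plant,k))
from h import *
print(camera_model("wrist"))
from scipy.spatial.transform import Rotation as R
o=get_obs();print(R.from_euler('xyz',o['tcp_rot']).as_matrix().round(3))
cv2.imwrite("pics/w0.png",capture("wrist")[:,:,::-1])
E
```

```text
['Unreachable', 'camera_model', 'capture', 'close_job', 'get_obs', 'tcp_to_tips']
tcp_to_tips 14.0
{'fx': 319.06444231121293, 'fy': 319.06444231121293, 'cx': 278.7433936763928, 'cy': 209.62790221821587, 'D': array([-0.01728869,  0.        ,  0.        ,  0.        ,  0.        ]), 'rvec': array([-2.45253119, -1.57990457, -0.20319817]), 'tvec': array([-524.89060953,  -32.73892323,  388.46586667])}
[[ 0.415  0.91  -0.001]
 [ 0.91  -0.415 -0.001]
 [-0.001 -0.    -1.   ]]
```

View pics/w0.png

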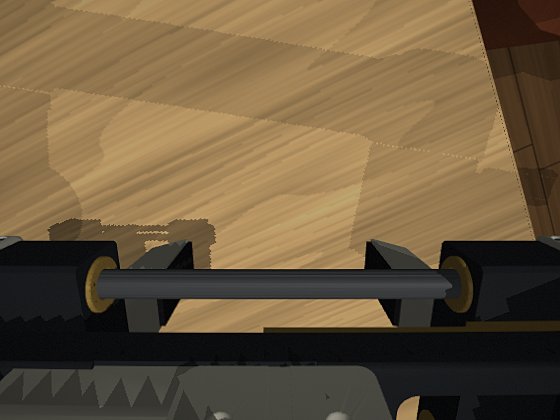

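Emit:
drive_tool:
  deltas:
    - {"hand": 0.13, "wz": -1}
    - {"hand": 0.13, "wz": -0.7}
    - {"hand": 0.13}
    - {"hand": 0.13}

```text
invalid input
```

```bash
cat >> h.py <<'E'
from scipy.spatial.transform import Rotation as Rot
def st():
    o=get_obs();M=Rot.from_euler('xyz',o['tcp_rot']).as_matrix();p=np.array(o['tool_pos'])
    print("t",round(o['time'],2),"p",p.round(1),"y",M[:,1].round(3),"z",M[:,2].round(3),"F",o['contact_force'].round(1),"w",round(o['grip_width'],1),"q",o['joint_positions'].round(2))
    return p,M
def shares(T,p,M): print("rows of 40mm, tool axes:",((M.T@(np.array(T)-p))/40).round(2))
E
python3 - <<'E'
from h import *
p,M=st(); shares((430,66,250),p,M)
c=camera_model("wrist");R=cv2.Rodrigues(c['rvec'])[0];C=-R.T@c['tvec'];print("cam in tool",M.T@(C-p),"cam z in tool",M.T@R[2])
E
```

```text
t 0.15 p [217.7 477.5 240.2] y [ 0.91  -0.415 -0.   ] z [-0.001 -0.001 -1.   ] F [ 1.5 -0.5  0.5] w 91.8 q [ 1.    0.34  1.52 -0.    1.28 -0.15]
rows of 40mm, tool axes: [-7.16  9.1  -0.24]
cam in tool [   0.40362464  -68.06727315 -143.21583843] cam z in tool [4.77280362e-04 2.55063258e-01 9.66924251e-01]
```

Emit:
drive_tool:
  deltas:
    - {"hand": 0.13, "tx": 0, "ty": 0, "tz": 0, "wx": 0, "wy": 0, "wz": -1}
    - {"hand": 0.13, "tx": 0, "ty": 0, "tz": 0, "wx": 0, "wy": 0, "wz": -0.7}
    - {"hand": 0.13, "tx": 0, "ty": 0, "tz": 0, "wx": 0, "wy": 0, "wz": 0}
    - {"hand": 0.13, "tx": 0, "ty": 0, "tz": 0, "wx": 0, "wy": 0, "wz": 0}

```text
time: 0.48
tool_pos: [217.7, 477.6, 240.5]
tcp_rot: [-3.141, 0.0, 1.289]
contact_force: [0.4, -1.4, 0.2]
grip_width: 70.0
```

```bash
python3 - <<'E'
from h import *
p,M=st(); shares((425,67,250),p,M)
E
```

```text
t 0.48 p [217.7 477.6 240.5] y [ 0.961 -0.278 -0.   ] z [-0. -0. -1.] F [ 0.4 -1.4  0.2] w 70.0 q [ 1.    0.34  1.52  0.    1.28 -0.29]
rows of 40mm, tool axes: [-8.42  7.83 -0.23]
```

Emit:
drive_tool:
  deltas:
    - {"hand": 0.13, "tx": -0.525, "ty": 0.49, "tz": -0.015, "wx": 0, "wy": 0, "wz": 0}
    - {"hand": 0.13, "tx": -0.525, "ty": 0.49, "tz": -0.015, "wx": 0, "wy": 0, "wz": 0}
    - {"hand": 0.13, "tx": -0.525, "ty": 0.49, "tz": -0.015, "wx": 0, "wy": 0, "wz": 0}
    - {"hand": 0.13, "tx": -0.525, "ty": 0.49, "tz": -0.015, "wx": 0, "wy": 0, "wz": 0}
    - {"hand": 0.13, "tx": -0.525, "ty": 0.49, "tz": -0.015, "wx": 0, "wy": 0, "wz": 0}
    - {"hand": 0.13, "tx": -0.525, "ty": 0.49, "tz": -0.015, "wx": 0, "wy": 0, "wz": 0}
    - {"hand": 0.13, "tx": -0.525, "ty": 0.49, "tz": -0.015, "wx": 0, "wy": 0, "wz": 0}
    - {"hand": 0.13, "tx": -0.525, "ty": 0.49, "tz": -0.015, "wx": 0, "wy": 0, "wz": 0}
    - {"hand": 0.13, "tx": -0.525, "ty": 0.49, "tz": -0.015, "wx": 0, "wy": 0, "wz": 0}
    - {"hand": 0.13, "tx": -0.525, "ty": 0.49, "tz": -0.015, "wx": 0, "wy": 0, "wz": 0}
    - {"hand": 0.13, "tx": -0.525, "ty": 0.49, "tz": -0.015, "wx": 0, "wy": 0, "wz": 0}
    - {"hand": 0.13, "tx": -0.525, "ty": 0.49, "tz": -0.015, "wx": 0, "wy": 0, "wz": 0}
    - {"hand": 0.13, "tx": -0.525, "ty": 0.49, "tz": -0.015, "wx": 0, "wy": 0, "wz": 0}
    - {"hand": 0.13, "tx": -0.525, "ty": 0.49, "tz": -0.015, "wx": 0, "wy": 0, "wz": 0}
    - {"hand": 0.13, "tx": -0.525, "ty": 0.49, "tz": -0.015, "wx": 0, "wy": 0, "wz": 0}
    - {"hand": 0.13, "tx": -0.525, "ty": 0.49, "tz": -0.015, "wx": 0, "wy": 0, "wz": 0}

```text
time: 1.82
tool_pos: [426.9, 66.8, 250.4]
tcp_rot: [3.141, -0.0, 1.289]
contact_force: [0.5, 0.6, -0.4]
grip_width: 39.7
```

Emit:
drive_tool:
  deltas:
    - {"hand": 0.13, "tx": 0, "ty": 0, "tz": 0, "wx": -1, "wy": 0, "wz": 0}
    - {"hand": 0.13, "tx": 0, "ty": 0, "tz": 0, "wx": -1, "wy": 0, "wz": 0}
    - {"hand": 0.13, "tx": 0, "ty": 0, "tz": 0, "wx": -1, "wy": 0, "wz": 0}
    - {"hand": 0.13, "tx": 0, "ty": 0, "tz": 0, "wx": -1, "wy": 0, "wz": 0}
    - {"hand": 0.13, "tx": 0, "ty": 0, "tz": 0, "wx": -1, "wy": 0, "wz": 0}
    - {"hand": 0.13, "tx": 0, "ty": 0, "tz": 0, "wx": 0, "wy": 0, "wz": 0}
    - {"hand": 0.13, "tx": 0, "ty": 0, "tz": 0, "wx": 0, "wy": 0, "wz": 0}

```text
time: 2.4
tool_pos: [425.8, 68.6, 250.4]
tcp_rot: [2.707, -0.0, 1.291]
contact_force: [-0.3, -0.1, 0.7]
grip_width: 40.1
```

```bash
python3 - <<'E'
from h import *
p,M=st(); shares((430,66,60),p,M); shares((430,66,20),p,M)
show(capture("side")[:,:,::-1],"side1",(0,0,560,420),1.4)
E
```

```text
t 2.4 p [425.8  68.6 250.4] y [ 0.872 -0.25   0.421] z [ 0.405 -0.116 -0.907] F [-0.3 -0.1  0.7] w 40.1 q [ 0.09 -0.03  2.03 -0.23  0.74 -1.06]
rows of 40mm, tool axes: [-0.03 -1.9   4.37]
rows of 40mm, tool axes: [-0.04 -2.32  5.27]
```

View pics/side1.png

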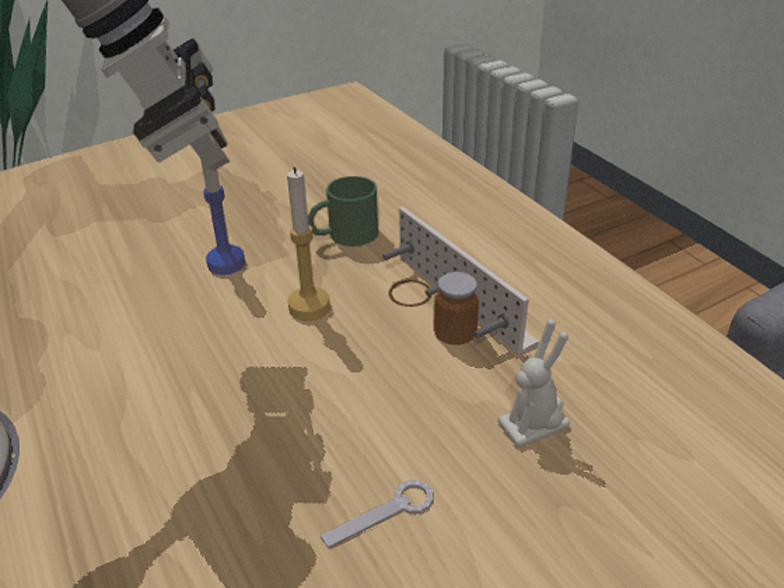

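The hand leans back toward the robot, clear of both candlesticks. I'll lower it behind the foot now.

Emit:
drive_tool:
  deltas:
    - {"hand": 0.13, "tx": 0, "ty": -0.24, "tz": 0.545, "wx": 0, "wy": 0, "wz": 0}
    - {"hand": 0.13, "tx": 0, "ty": -0.24, "tz": 0.545, "wx": 0, "wy": 0, "wz": 0}
    - {"hand": 0.13, "tx": 0, "ty": -0.24, "tz": 0.545, "wx": 0, "wy": 0, "wz": 0}
    - {"hand": 0.13, "tx": 0, "ty": -0.24, "tz": 0.545, "wx": 0, "wy": 0, "wz": 0}
    - {"hand": 0.13, "tx": 0, "ty": -0.24, "tz": 0.545, "wx": 0, "wy": 0, "wz": 0}
    - {"hand": 0.13, "tx": 0, "ty": -0.24, "tz": 0.545, "wx": 0, "wy": 0, "wz": 0}
    - {"hand": 0.13, "tx": 0, "ty": -0.24, "tz": 0.545, "wx": 0, "wy": 0, "wz": 0}
    - {"hand": 0.13, "tx": 0, "ty": -0.24, "tz": 0.545, "wx": 0, "wy": 0, "wz": 0}
    - {"hand": 0.13, "tx": 0, "ty": 0, "tz": 0, "wx": 0, "wy": 0, "wz": 0}
    - {"hand": 0.13, "tx": 0, "ty": 0, "tz": 0, "wx": 0, "wy": 0, "wz": 0}

```text
time: 3.28
tool_pos: [436.5, 77.8, 81.2]
tcp_rot: [2.727, 0.028, 1.279]
contact_force: [0.5, 0.6, 0.8]
grip_width: 39.7
```

```bash
python3 - <<'E'
from h import *
p,M=st(); shares((430,67.3,20.3),p,M)
show(capture("wrist")[:,:,::-1],"w1",(0,0,560,420),1.3)
print(proj("wrist",[[508.8,44.5,16],[643.3,5.6,0]]))
E
```

```text
t 3.28 p [436.5  77.8  81.2] y [ 0.88  -0.253  0.403] z [ 0.379 -0.141 -0.915] F [0.5 0.6 0.8] w 39.7 q [ 0.13  0.33  2.23 -0.74  0.28 -0.46]
rows of 40mm, tool axes: [-0.25 -0.69  1.37]
[[266.53908739 271.82654138]
 [271.52360209 343.03273384]]
```

View pics/w1.png

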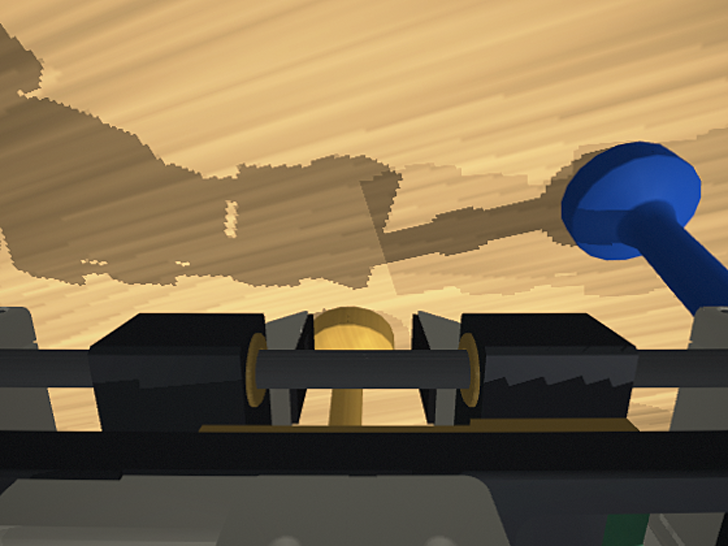

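```bash
python3 - <<'E'
import numpy as np
from scipy.optimize import brentq,fsolve
# samples p, z, q1,q2,q3
S=[((217.7,477.6,240.5),(0,0,-1),.997,.3427,1.525),((425.8,68.6,250.4),(.405,-.116,-.907),.09,-.03,2.03),((436.5,77.8,81.2),(.379,-.141,-.915),.13,.33,2.23)]
A=[];b=[]
for p,z,q1,q2,q3 in S:
    u=(np.cos(q1),np.sin(q1))
    A.append([np.sin(q2),np.sin(q2+q3),z[0]*u[0]+z[1]*u[1],0,1]);b.append(p[0]*u[0]+p[1]*u[1])
    A.append([np.cos(q2),np.cos(q2+q3),z[2],1,0]);b.append(p[2])
A=np.array(A);b=np.array(b);s,res,rk,sv=np.linalg.lstsq(A,b,rcond=None);print(s,A@s-b,rk)
a,bb,d,h,r0=s
D=np.array([.961,-.278,0])
for x in(440,460,470,490):
  for t in(12,15,18,20,25):
    p=np.array([x,44.5+(508.8-x)*.289,20]);t_=np.radians(t);z=np.array([np.sin(t_)*D[0],np.sin(t_)*D[1],-np.cos(t_)])
    w=p-d*z;r=np.hypot(w[0],w[1]);q1=np.arctan2(w[1],w[0])
    f=lambda q:[a*np.sin(q[0])+bb*np.sin(q[0]+q[1])+r0-r,a*np.cos(q[0])+bb*np.cos(q[0]+q[1])+h-w[2]]
    q,_,ok,_=fsolve(f,[.3,2.2],full_output=1)
    th=q.sum(); fa=np.array([np.sin(th)*np.cos(q1),np.sin(th)*np.sin(q1),np.cos(th)])
    print(x,t,ok,q.round(2),"q5~",np.arccos(fa@z).round(2))
E
```

```text
[407.37061678 337.74496988 194.79619069 155.7112228   57.98192052] [-1.44464111  5.28645424 -0.82684455 -4.73310918  2.27148566 -0.55334506] 5
440 12 1 [0.51 2.17] q5~ 0.3
440 15 1 [0.5  2.19] q5~ 0.24
440 18 1 [0.5  2.22] q5~ 0.2
440 20 1 [0.5  2.24] q5~ 0.19
440 25 1 [0.5  2.28] q5~ 0.21
460 12 1 [0.53 2.11] q5~ 0.32
460 15 1 [0.53 2.14] q5~ 0.27
460 18 1 [0.52 2.17] q5~ 0.22
460 20 1 [0.52 2.18] q5~ 0.2
460 25 1 [0.52 2.23] q5~ 0.2
470 12 1 [0.55 2.08] q5~ 0.34
470 15 1 [0.54 2.11] q5~ 0.28
470 18 1 [0.53 2.14] q5~ 0.23
470 20 1 [0.53 2.16] q5~ 0.21
470 25 1 [0.53 2.2 ] q5~ 0.2
490 12 1 [0.57 2.02] q5~ 0.37
490 15 1 [0.56 2.05] q5~ 0.31
490 18 1 [0.56 2.08] q5~ 0.25
490 20 1 [0.56 2.1 ] q5~ 0.22
490 25 1 [0.56 2.14] q5~ 0.19
```

q5 is at its limit with this tilt. I'll reduce the tilt to 12° and narrow the opening to 20 mm. By my numbers the hand's body then clears the stem by about 4 mm. I'll tilt more once I'm further out.

```bash
cat >> h.py <<'E'
def goto(T,tilt,az,p,M):
    t=np.radians(tilt);a=np.radians(az);d=np.array([np.cos(a),np.sin(a),0]);u=np.array([0,0,1.])
    z=np.sin(t)*d-np.cos(t)*u;y=np.cos(t)*d+np.sin(t)*u;x=np.cross(y,z)
    G=np.c_[x,y,z]; rv=Rot.from_matrix(M.T@G).as_rotvec(degrees=True)
    print("turn first (rows of 5deg):",(rv/5).round(2)," then shift (rows of 40):",((G.T@(np.array(T)-p))/40).round(3))
E
python3 - <<'E'
from h import *
p,M=st(); goto((457.5,59.3,60),12,-16.1,p,M)
E
```

```text
t 3.33 p [436.3  77.7  81.8] y [ 0.879 -0.253  0.404] z [ 0.38  -0.14  -0.914] F [-0.2  1.2 -0.2] w 40.1 q [ 0.13  0.33  2.23 -0.74  0.28 -0.46]
turn first (rows of 5deg): [ 2.36  0.34 -0.03]  then shift (rows of 40): [-0.296  0.51   0.665]
```

Emit:
drive_tool:
  deltas:
    - {"hand": 0.565, "tx": 0, "ty": 0, "tz": 0, "wx": 0.8, "wy": 0.1, "wz": 0}
    - {"hand": 0.565, "tx": 0, "ty": 0, "tz": 0, "wx": 0.8, "wy": 0.1, "wz": 0}
    - {"hand": 0.565, "tx": 0, "ty": 0, "tz": 0, "wx": 0.76, "wy": 0.1, "wz": 0}
    - {"hand": 0.565, "tx": 0, "ty": 0, "tz": 0, "wx": 0, "wy": 0, "wz": 0}
    - {"hand": 0.565, "tx": 0, "ty": 0, "tz": 0, "wx": 0, "wy": 0, "wz": 0}
    - {"hand": 0.565, "tx": 0, "ty": 0, "tz": 0, "wx": 0, "wy": 0, "wz": 0}

```text
time: 3.83
tool_pos: [435.3, 74.8, 81.9]
tcp_rot: [2.879, 0.017, 1.28]
contact_force: [0.1, -0.6, -0.5]
grip_width: 20.1
```

```bash
python3 - <<'E'
from h import *
p,M=st(); goto((457.5,59.3,60),12,-16.1,p,M); goto((457.5,59.3,23.7),12,-16.1,p,M)
E
```

```text
t 3.83 p [435.3  74.8  81.9] y [ 0.926 -0.273  0.26 ] z [ 0.244 -0.09  -0.966] F [ 0.1 -0.6 -0.5] w 20.1 q [ 0.07  0.34  2.13 -0.25  0.45 -1.  ]
turn first (rows of 5deg): [ 0.61  0.21 -0.07]  then shift (rows of 40): [-0.219  0.512  0.67 ]
turn first (rows of 5deg): [ 0.61  0.21 -0.07]  then shift (rows of 40): [-0.219  0.323  1.557]
```

Emit:
drive_tool:
  deltas:
    - {"hand": 0.565, "tx": 0, "ty": 0, "tz": 0, "wx": 0.6, "wy": 0.2, "wz": -0.1}
    - {"hand": 0.565, "tx": -0.07, "ty": 0.17, "tz": 0.22, "wx": 0, "wy": 0, "wz": 0}
    - {"hand": 0.565, "tx": -0.07, "ty": 0.17, "tz": 0.22, "wx": 0, "wy": 0, "wz": 0}
    - {"hand": 0.565, "tx": -0.07, "ty": 0.17, "tz": 0.22, "wx": 0, "wy": 0, "wz": 0}
    - {"hand": 0.565, "tx": 0, "ty": 0, "tz": 0, "wx": 0, "wy": 0, "wz": 0}
    - {"hand": 0.565, "tx": 0, "ty": 0, "tz": 0, "wx": 0, "wy": 0, "wz": 0}

```text
time: 4.33
tool_pos: [457.3, 59.8, 58.9]
tcp_rot: [2.935, 0.002, 1.293]
contact_force: [-0.5, -0.2, -0.4]
grip_width: 19.7
```

```bash
python3 - <<'E'
from h import *
p,M=st(); goto((457.5,59.3,23.7),12,-16.1,p,M)
E
```

```text
t 4.33 p [457.3  59.8  58.9] y [ 0.941 -0.268  0.205] z [ 0.197 -0.058 -0.979] F [-0.5 -0.2 -0.4] w 19.7 q [ 0.    0.41  2.07 -0.13  0.46 -1.18]
turn first (rows of 5deg): [-0.03  0.02  0.04]  then shift (rows of 40): [-0.011 -0.174  0.863]
```

Emit:
drive_tool:
  deltas:
    - {"hand": 0.565, "tx": 0, "ty": -0.06, "tz": 0.29, "wx": 0, "wy": 0, "wz": 0}
    - {"hand": 0.565, "tx": 0, "ty": -0.06, "tz": 0.29, "wx": 0, "wy": 0, "wz": 0}
    - {"hand": 0.565, "tx": 0, "ty": -0.06, "tz": 0.28, "wx": 0, "wy": 0, "wz": 0}
    - {"hand": 0.565, "tx": 0, "ty": 0, "tz": 0, "wx": 0, "wy": 0, "wz": 0}
    - {"hand": 0.565, "tx": 0, "ty": 0, "tz": 0, "wx": 0, "wy": 0, "wz": 0}

```text
time: 4.75
tool_pos: [457.1, 60.4, 24.5]
tcp_rot: [2.935, 0.002, 1.294]
contact_force: [-0.1, 0.1, -0.4]
grip_width: 20.0
```

```bash
python3 - <<'E'
from h import *
p,M=st(); goto((457.5,59.3,23.7),12,-16.1,p,M)
a=capture("side")[:,:,::-1];b=capture("top")[:,:,::-1]
cv2.imwrite("pics/c1.png",np.hstack([cv2.resize(a[80:280,100:300],(400,400),interpolation=2),cv2.resize(b[150:350,150:350],(400,400),interpolation=2)]))
E
```

```text
t 4.75 p [457.1  60.4  24.5] y [ 0.942 -0.267  0.205] z [ 0.197 -0.058 -0.979] F [-0.1  0.1 -0.4] w 20.0 q [ 0.    0.49  2.1  -0.17  0.36 -1.14]
turn first (rows of 5deg): [-0.03  0.01  0.05]  then shift (rows of 40): [-0.023  0.013  0.024]
```

View pics/c1.png

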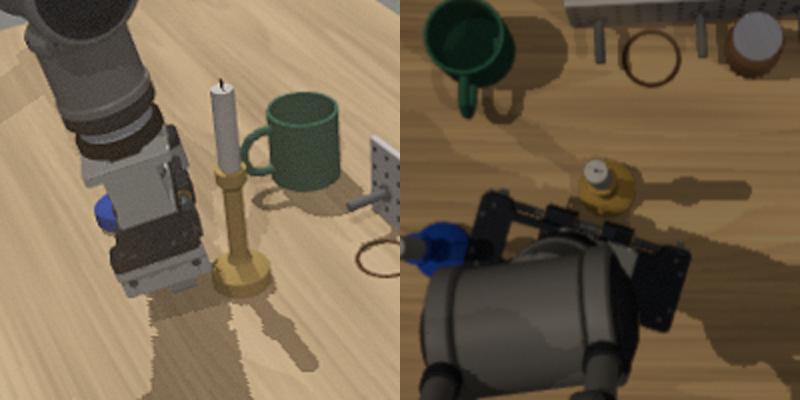

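Both views show the hand behind the foot at (608,188) in the right-hand crop, with a clear gap. I'll make contact now.

Emit:
drive_tool:
  deltas:
    - {"hand": 0.565, "tx": -0.025, "ty": 0.073, "tz": 0.02, "wx": 0, "wy": 0, "wz": 0}
    - {"hand": 0.565, "tx": 0, "ty": 0.073, "tz": 0.018, "wx": 0, "wy": 0, "wz": 0}
    - {"hand": 0.565, "tx": 0, "ty": 0.073, "tz": 0.018, "wx": 0, "wy": 0, "wz": 0}
    - {"hand": 0.565, "tx": 0, "ty": 0.073, "tz": 0.0156, "wx": 0, "wy": 0, "wz": 0}
    - {"hand": 0.565, "tx": 0, "ty": 0.073, "tz": 0.0156, "wx": 0, "wy": 0, "wz": 0}
    - {"hand": 0.565, "tx": 0, "ty": 0.073, "tz": 0.0156, "wx": 0, "wy": 0, "wz": 0}
    - {"hand": 0.565, "tx": 0, "ty": 0.073, "tz": 0.0156, "wx": 0, "wy": 0, "wz": 0}
    - {"hand": 0.565, "tx": 0, "ty": 0, "tz": 0, "wx": 0, "wy": 0, "wz": 0}

```text
time: 5.52
tool_pos: [476.9, 53.6, 24.1]
tcp_rot: [2.936, 0.002, 1.294]
contact_force: [-3.2, 2.5, 2.3]
grip_width: 20.3
```

```bash
cat >> h.py <<'E'
def pair(name):
    a=capture("side")[:,:,::-1];b=capture("top")[:,:,::-1]
    cv2.imwrite(f"pics/{name}_s.png",a);cv2.imwrite(f"pics/{name}_t.png",b)
    cv2.imwrite(f"pics/{name}.png",np.hstack([cv2.resize(a[100:260,160:360],(400,320),interpolation=2),cv2.resize(b[130:290,180:380],(400,320),interpolation=2)]))
def footfit(name,bt,bs):
    for n,s,bx in(("top","t",bt),("side","s",bs)):
        if bx is None: continue
        im=cv2.imread(f"pics/{name}_{s}.png");x0,y0,x1,y1=bx;m=foot(n,im)
        c,_=cv2.findContours(m[y0:y1,x0:x1],cv2.RETR_EXTERNAL,cv2.CHAIN_APPROX_NONE); c=max(c,key=cv2.contourArea).reshape(-1,2)+[x0,y0]
        c=c[(c[:,0]>x0)&(c[:,1]>y0)]
        print(n,fitc(plane(n,c,16 if n=="top" else 0)))
E
python3 - <<'E'
from h import *
p,M=st(); pair("c2"); footfit("c2",(225,200,300,275),None)
E
```

```text
t 5.52 p [476.9  53.6  24.1] y [ 0.942 -0.268  0.204] z [ 0.196 -0.058 -0.979] F [-3.2  2.5  2.3] w 20.3 q [-0.01  0.51  2.05 -0.15  0.39 -1.18]
top (array([514.07003623,  41.34115204]), np.float64(23.5271060235023), np.float64(0.7021276595744681))
```

View pics/c2.png

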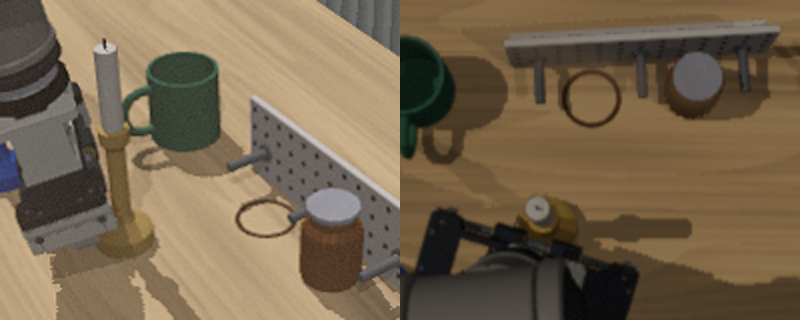

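Emit:
drive_tool:
  deltas:
    - {"hand": 0.565, "tx": 0, "ty": 0.073, "tz": 0.0156, "wx": 0, "wy": 0, "wz": 0}
    - {"hand": 0.565, "tx": 0, "ty": 0.073, "tz": 0.0156, "wx": 0, "wy": 0, "wz": 0}
    - {"hand": 0.565, "tx": 0, "ty": 0.073, "tz": 0.0156, "wx": 0, "wy": 0, "wz": 0}
    - {"hand": 0.565, "tx": 0, "ty": 0.073, "tz": 0.0156, "wx": 0, "wy": 0, "wz": 0}
    - {"hand": 0.565, "tx": 0, "ty": 0.073, "tz": 0.0156, "wx": 0, "wy": 0, "wz": 0}
    - {"hand": 0.565, "tx": 0, "ty": 0.073, "tz": 0.0156, "wx": 0, "wy": 0, "wz": 0}
    - {"hand": 0.565, "tx": 0, "ty": 0.073, "tz": 0.0156, "wx": 0, "wy": 0, "wz": 0}
    - {"hand": 0.565, "tx": 0, "ty": 0.073, "tz": 0.0156, "wx": 0, "wy": 0, "wz": 0}
    - {"hand": 0.565, "tx": 0, "ty": 0.073, "tz": 0.0156, "wx": 0, "wy": 0, "wz": 0}
    - {"hand": 0.565, "tx": 0, "ty": 0.073, "tz": 0.0156, "wx": 0, "wy": 0, "wz": 0}

```text
time: 6.45
tool_pos: [505.0, 45.4, 24.0]
tcp_rot: [2.937, 0.002, 1.294]
contact_force: [-6.4, 1.8, 4.5]
grip_width: 19.9
```

```bash
python3 - <<'E'
from h import *
p,M=st(); pair("c3"); footfit("c3",(235,190,300,260),None)
E
```

```text
t 6.45 p [505.   45.4  24. ] y [ 0.942 -0.268  0.204] z [ 0.195 -0.058 -0.979] F [-6.4  1.8  4.5] w 19.9 q [-0.03  0.54  1.98 -0.13  0.43 -1.22]
top (array([542.38904634,  32.60697444]), np.float64(22.85438915256636), np.float64(0.7191011235955056))
```

View pics/c3.png

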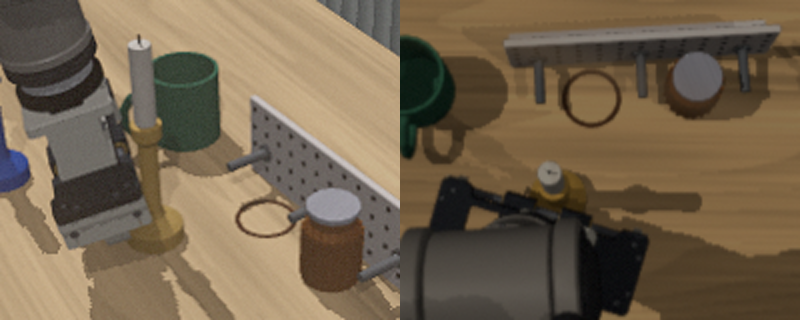

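Emit:
drive_tool:
  deltas:
    - {"hand": 0.565, "tx": 0, "ty": 0.073, "tz": 0.0156, "wx": 0, "wy": 0, "wz": 0}
    - {"hand": 0.565, "tx": 0, "ty": 0.073, "tz": 0.0156, "wx": 0, "wy": 0, "wz": 0}
    - {"hand": 0.565, "tx": 0, "ty": 0.073, "tz": 0.0156, "wx": 0, "wy": 0, "wz": 0}
    - {"hand": 0.565, "tx": 0, "ty": 0.073, "tz": 0.0156, "wx": 0, "wy": 0, "wz": 0}
    - {"hand": 0.565, "tx": 0, "ty": 0.073, "tz": 0.0156, "wx": 0, "wy": 0, "wz": 0}
    - {"hand": 0.565, "tx": 0, "ty": 0.073, "tz": 0.0156, "wx": 0, "wy": 0, "wz": 0}
    - {"hand": 0.565, "tx": 0, "ty": 0.073, "tz": 0.0156, "wx": 0, "wy": 0, "wz": 0}
    - {"hand": 0.565, "tx": 0, "ty": 0.073, "tz": 0.0156, "wx": 0, "wy": 0, "wz": 0}
    - {"hand": 0.565, "tx": 0, "ty": 0.073, "tz": 0.0156, "wx": 0, "wy": 0, "wz": 0}
    - {"hand": 0.565, "tx": 0, "ty": 0.073, "tz": 0.0156, "wx": 0, "wy": 0, "wz": 0}
    - {"hand": 0.565, "tx": 0, "ty": 0.073, "tz": 0.0156, "wx": 0, "wy": 0, "wz": 0}
    - {"hand": 0.565, "tx": 0, "ty": 0.073, "tz": 0.0156, "wx": 0, "wy": 0, "wz": 0}
    - {"hand": 0.565, "tx": 0, "ty": 0.073, "tz": 0.0156, "wx": 0, "wy": 0, "wz": 0}
    - {"hand": 0.565, "tx": 0, "ty": 0.073, "tz": 0.0156, "wx": 0, "wy": 0, "wz": 0}
    - {"hand": 0.565, "tx": 0, "ty": 0.073, "tz": 0.0156, "wx": 0, "wy": 0, "wz": 0}
    - {"hand": 0.565, "tx": 0, "ty": 0.073, "tz": 0.0156, "wx": 0, "wy": 0, "wz": 0}
    - {"hand": 0.565, "tx": 0, "ty": 0.073, "tz": 0.0156, "wx": 0, "wy": 0, "wz": 0}
    - {"hand": 0.565, "tx": 0, "ty": 0.073, "tz": 0.0156, "wx": 0, "wy": 0, "wz": 0}
    - {"hand": 0.565, "tx": 0, "ty": 0.073, "tz": 0.0156, "wx": 0, "wy": 0, "wz": 0}
    - {"hand": 0.565, "tx": 0, "ty": 0.073, "tz": 0.0156, "wx": 0, "wy": 0, "wz": 0}

```text
time: 8.22
tool_pos: [562.7, 29.2, 23.9]
tcp_rot: [2.936, 0.002, 1.294]
contact_force: [-6.9, 2.4, 5.0]
grip_width: 19.9
```

```bash
python3 - <<'E'
from h import *
p,M=st(); pair("c4"); footfit("c4",(240,170,310,235),None)
f=p+38.4*np.array([.961,-.277,0]);print(f,"rem",np.array([643.3,5.6])-f[:2])
E
```

```text
t 8.22 p [562.7  29.2  23.9] y [ 0.942 -0.268  0.204] z [ 0.196 -0.058 -0.979] F [-6.9  2.4  5. ] w 19.9 q [-0.06  0.6   1.83 -0.09  0.51 -1.28]
top (array([607.56098636,  17.2572529 ]), np.float64(18.824994843131943), np.float64(0.8955223880597015))
[599.62572648  18.51658031  23.92723087] rem [ 43.67427352 -12.91658031]
```

View pics/c4.png

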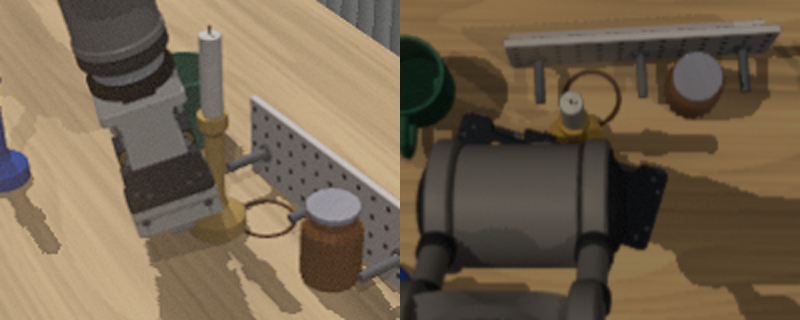

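Emit:
drive_tool:
  deltas:
    - {"hand": 0.565, "tx": 0, "ty": 0.073, "tz": 0.0156, "wx": 0, "wy": 0, "wz": 0}
    - {"hand": 0.565, "tx": 0, "ty": 0.073, "tz": 0.0156, "wx": 0, "wy": 0, "wz": 0}
    - {"hand": 0.565, "tx": 0, "ty": 0.073, "tz": 0.0156, "wx": 0, "wy": 0, "wz": 0}
    - {"hand": 0.565, "tx": 0, "ty": 0.073, "tz": 0.0156, "wx": 0, "wy": 0, "wz": 0}
    - {"hand": 0.565, "tx": 0, "ty": 0.073, "tz": 0.0156, "wx": 0, "wy": 0, "wz": 0}
    - {"hand": 0.565, "tx": 0, "ty": 0.073, "tz": 0.0156, "wx": 0, "wy": 0, "wz": 0}
    - {"hand": 0.565, "tx": 0, "ty": 0.073, "tz": 0.0156, "wx": 0, "wy": 0, "wz": 0}
    - {"hand": 0.565, "tx": 0, "ty": 0.073, "tz": 0.0156, "wx": 0, "wy": 0, "wz": 0}
    - {"hand": 0.565, "tx": 0, "ty": 0.073, "tz": 0.0156, "wx": 0, "wy": 0, "wz": 0}
    - {"hand": 0.565, "tx": 0, "ty": 0.073, "tz": 0.0156, "wx": 0, "wy": 0, "wz": 0}

```text
time: 9.15
tool_pos: [591.6, 21.0, 23.9]
tcp_rot: [2.935, 0.002, 1.294]
contact_force: [-5.9, 1.0, 4.2]
grip_width: 19.9
```

```bash
python3 - <<'E'
from h import *
p,M=st(); pair("c5"); footfit("c5",(245,160,310,220),(240,195,310,225))
f=p+38.4*np.array([.961,-.277,0]);print(f,"rem",np.array([643.3,5.6])-f[:2])
E
```

```text
t 9.15 p [591.6  21.   23.9] y [ 0.942 -0.268  0.205] z [ 0.196 -0.057 -0.979] F [-5.9  1.   4.2] w 19.9 q [-0.07  0.64  1.75 -0.08  0.56 -1.3 ]
top (array([643.39410138,  12.37663247]), np.float64(16.53406408179152), np.float64(0.896551724137931))
side (array([629.16327726,  16.04301648]), np.float64(32.798879858713924), np.float64(0.7012987012987013))
[628.53900351  10.36273727  23.89116784] rem [14.76099649 -4.76273727]
```

View pics/c5.png

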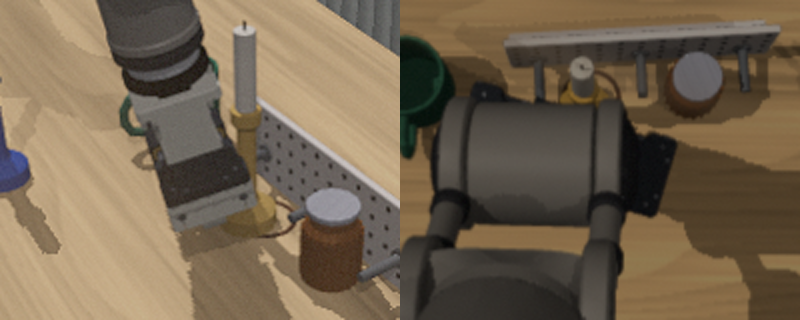

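Emit:
drive_tool:
  deltas:
    - {"hand": 0.565, "tx": 0, "ty": 0.073, "tz": 0.0156, "wx": 0, "wy": 0, "wz": 0}
    - {"hand": 0.565, "tx": 0, "ty": 0.073, "tz": 0.0156, "wx": 0, "wy": 0, "wz": 0}
    - {"hand": 0.565, "tx": 0, "ty": 0.073, "tz": 0.0156, "wx": 0, "wy": 0, "wz": 0}
    - {"hand": 0.565, "tx": 0, "ty": 0.05, "tz": 0.011, "wx": 0, "wy": 0, "wz": 0}
    - {"hand": 0.565, "tx": 0, "ty": 0.03, "tz": 0.006, "wx": 0, "wy": 0, "wz": 0}
    - {"hand": 0.565, "tx": 0, "ty": 0, "tz": 0, "wx": 0, "wy": 0, "wz": 0}
    - {"hand": 0.565, "tx": 0, "ty": 0, "tz": 0, "wx": 0, "wy": 0, "wz": 0}

```text
time: 9.83
tool_pos: [603.9, 17.6, 23.9]
tcp_rot: [2.934, 0.001, 1.294]
contact_force: [-4.3, 0.8, 3.0]
grip_width: 19.9
```

```bash
python3 - <<'E'
from h import *
p,M=st(); pair("c6")
f=p+38.4*np.array([.961,-.277,0]);print(f,"rem",np.array([643.3,5.6])-f[:2])
a=cv2.imread("pics/c6_s.png");b=cv2.imread("pics/c6_t.png")
cv2.imwrite("pics/c6z.png",np.hstack([cv2.resize(a[100:250,220:360],None,fx=2.8,fy=2.8,interpolation=2),cv2.resize(b[110:260,220:360],None,fx=2.8,fy=2.8,interpolation=2)]))
E
```

```text
t 9.83 p [603.9  17.6  23.9] y [ 0.941 -0.268  0.206] z [ 0.198 -0.058 -0.979] F [-4.3  0.8  3. ] w 19.9 q [-0.08  0.65  1.71 -0.08  0.57 -1.31]
[640.78254744   6.94024608  23.92937354] rem [ 2.51745256 -1.34024608]
```

View pics/c6z.png

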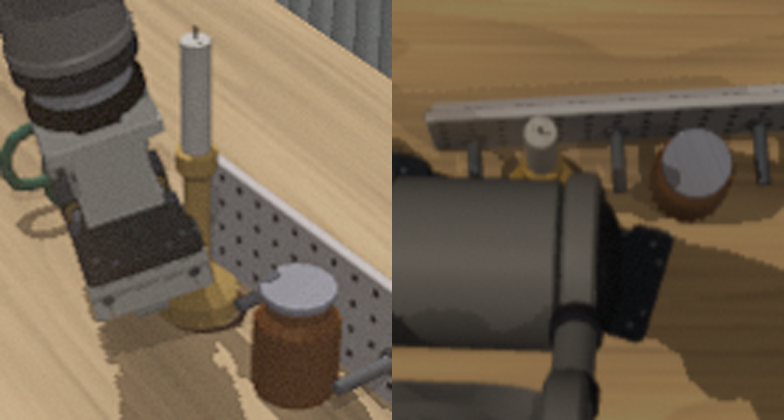

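About 2.8 mm short by the arm's reading. I'll nudge 2 mm, then back off and measure.

Emit:
drive_tool:
  deltas:
    - {"hand": 0.565, "tx": 0, "ty": 0.03, "tz": 0.006, "wx": 0, "wy": 0, "wz": 0}
    - {"hand": 0.565, "tx": 0, "ty": 0.02, "tz": 0.004, "wx": 0, "wy": 0, "wz": 0}
    - {"hand": 0.565, "tx": 0, "ty": 0, "tz": 0, "wx": 0, "wy": 0, "wz": 0}
    - {"hand": 0.565, "tx": 0, "ty": -0.1, "tz": -0.02, "wx": 0, "wy": 0, "wz": 0}
    - {"hand": 0.565, "tx": 0, "ty": -0.2, "tz": -0.04, "wx": 0, "wy": 0, "wz": 0}
    - {"hand": 0.565, "tx": 0, "ty": -0.4, "tz": -0.085, "wx": 0, "wy": 0, "wz": 0}
    - {"hand": 0.565, "tx": 0, "ty": -0.5, "tz": -0.11, "wx": 0, "wy": 0, "wz": 0}
    - {"hand": 0.565, "tx": 0, "ty": -0.5, "tz": -0.11, "wx": 0, "wy": 0, "wz": 0}
    - {"hand": 0.565, "tx": 0, "ty": -0.5, "tz": -0.11, "wx": 0, "wy": 0, "wz": 0}
    - {"hand": 0.565, "tx": 0, "ty": -0.5, "tz": -0.11, "wx": 0, "wy": 0, "wz": 0}
    - {"hand": 0.565, "tx": 0, "ty": 0, "tz": 0, "wx": 0, "wy": 0, "wz": 0}
    - {"hand": 0.565, "tx": 0, "ty": 0, "tz": 0, "wx": 0, "wy": 0, "wz": 0}

```text
time: 10.93
tool_pos: [499.6, 47.5, 25.1]
tcp_rot: [2.932, 0.001, 1.294]
contact_force: [-0.6, -0.3, -0.2]
grip_width: 20.2
```

```bash
python3 - <<'E'
from h import *
p,M=st(); pair("c7")
footfit("c7",(250,155,300,205),(265,190,310,225))
a=cv2.imread("pics/c7_s.png");b=cv2.imread("pics/c7_t.png")
cv2.imwrite("pics/c7z.png",np.hstack([cv2.resize(a[100:250,220:360],None,fx=2.8,fy=2.8,interpolation=2),cv2.resize(b[110:260,220:360],None,fx=2.8,fy=2.8,interpolation=2)]))
E
```

```text
t 10.93 p [499.6  47.5  25.1] y [ 0.941 -0.267  0.208] z [ 0.199 -0.058 -0.978] F [-0.6 -0.3 -0.2] w 20.2 q [-0.03  0.53  2.   -0.13  0.42 -1.21]
top (array([638.21179237,   6.66383901]), np.float64(27.289366984981655), np.float64(0.7283950617283951))
side (array([646.64418021,  10.63467045]), np.float64(34.585543918124), np.float64(0.6455696202531646))
```

View pics/c7z.png

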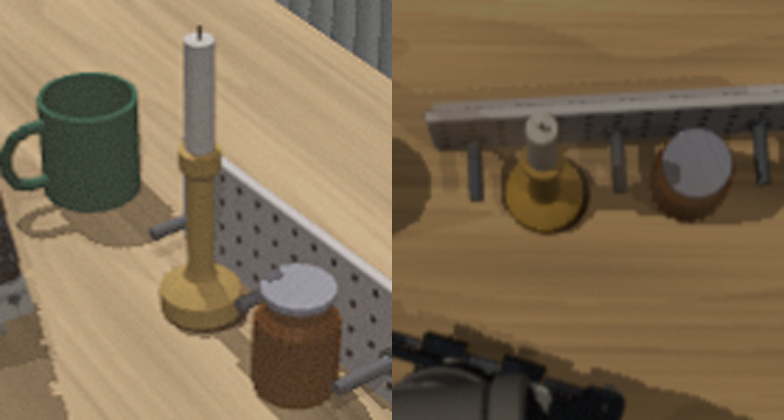

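```bash
python3 - <<'E'
from h import *
im=cv2.imread("pics/c7_s.png");x0,y0,x1,y1=265,190,310,225;m=foot("side",im)
c,_=cv2.findContours(m[y0:y1,x0:x1],cv2.RETR_EXTERNAL,cv2.CHAIN_APPROX_NONE);c=max(c,key=cv2.contourArea).reshape(-1,2)+[x0,y0]
v=im.copy();cv2.drawContours(v,[c.reshape(-1,1,2)],-1,(0,0,255),1)
t=cv2.imread("pics/c7_t.png");mt=foot("top",t);ct,_=cv2.findContours(mt[155:205,250:300],cv2.RETR_EXTERNAL,cv2.CHAIN_APPROX_NONE);ct=max(ct,key=cv2.contourArea)+[250,155];cv2.drawContours(t,[ct],-1,(0,0,255),1)
print("camtop",ray("top",[(0,0)])[0])
cv2.imwrite("pics/z.png",np.hstack([cv2.resize(im[180:230,255:310],(400,364),interpolation=2),cv2.resize(v[180:230,255:310],(400,364),interpolation=0)]))
cv2.imwrite("pics/z2.png",np.hstack([cv2.resize(cv2.imread('pics/c7_t.png')[155:205,250:300]*2,(400,400),interpolation=2),cv2.resize(t[155:205,250:300],(400,400),interpolation=0)]))
low=c[c[:,1]>208];low=low[(low[:,0]<303)];
print(len(low),"side low z0",fitc(plane("side",low,0)))
T=ct.reshape(-1,2);T=T[T[:,1]>180];print("top low",fitc(plane("top",T,16)),fitc(plane("top",T,0)))
E
```

```text
camtop [ 436.22729758   -4.14689606 1028.32053629]
28 side low z0 (array([639.87085622,   1.62003555]), np.float64(25.80682998539193), np.float64(0.75))
top low (array([637.89063549,   6.3526673 ]), np.float64(26.98524900500935), np.float64(0.918918918918919)) (array([641.07797911,   6.51861574]), np.float64(27.41175816747772), np.float64(0.918918918918919))
```

View pics/z.png

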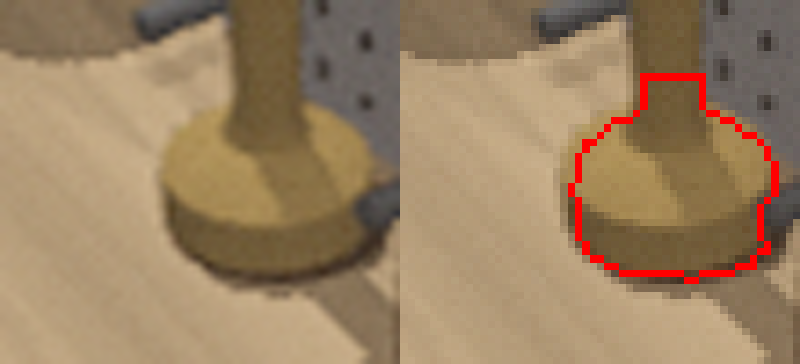

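View pics/z2.png

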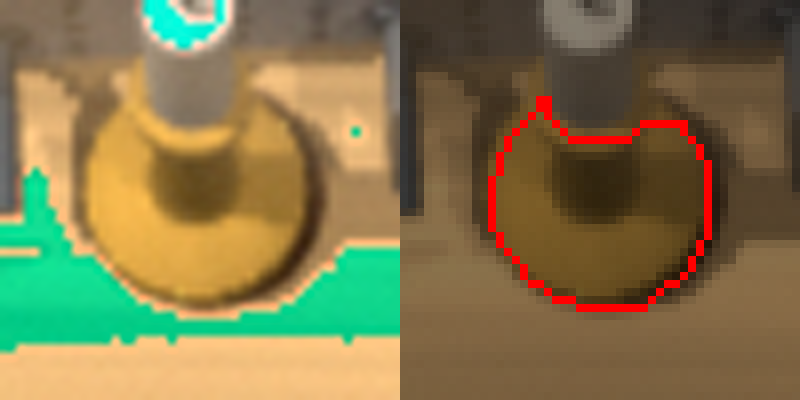

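```bash
python3 - <<'E'
from h import *
for n,s,bx in(("side","s",{"jar":(305,190,350,250),"hare":(350,230,415,320),"opener":(225,340,315,395),"mug":(225,125,275,178)}),("top","t",{"hare":(400,155,445,205),"opener":(410,255,440,325),"mugL":(160,145,210,215),"jar":(310,152,345,192)})):
    a=cv2.imread(f"pics/{n}0.png");b=cv2.imread(f"pics/c7_{s}.png")
    for k,(x0,y0,x1,y1) in bx.items():
        A,B=[cv2.cvtColor(i,cv2.COLOR_BGR2GRAY)[y0:y1,x0:x1].astype(np.float32) for i in(a,b)]
        print(n,k,np.round(cv2.phaseCorrelate(A,B)[0],2),round(float(abs(A-B).mean()),1))
# candle tip over foot: wick base / candle top at z~211, cross check from two views
o1,d1=ray("side",[(220+200/2.8,100+40/2.8)]);o2,d2=ray("top",[(220+(541-392)/2.8,110+128/2.8)])
A=np.c_[d1[0],-d2[0]];s=np.linalg.lstsq(A,o2-o1,rcond=None)[0];print("candle top",(o1+s[0]*d1[0]).round(1),(o2+s[1]*d2[0]).round(1))
print(st()[0])
E
```

```text
side jar [0.48 0.1 ] 10.7
side hare [-0.01  0.01] 12.9
side opener [0.01 0.01] 18.8
side mug [0.11 0.06] 8.2
top hare [ 0.49 -0.07] 12.0
top opener [-0.14 -0.08] 15.8
top mugL [0.07 0.03] 6.9
top jar [0.02 0.02] 9.8
candle top [642.4   7.4 199.7] [641.3   7.8 199.4]
t 11.03 p [501.2  47.1  25.2] y [ 0.941 -0.267  0.209] z [ 0.201 -0.058 -0.978] F [ 0.4 -0.4  0. ] w 20.1 q [-0.03  0.53  1.99 -0.13  0.42 -1.21]
[501.23140381  47.09799592  25.20701324]
```

Nothing else moved: the image shifts are under 0.5 px. The candle top is at (642, 7.6), directly above the foot, so it stands upright. The hand is about 100 mm clear, so I'll hand in.

```bash
python3 -c "
from plant import *
print(close_job())"
```

```text
the job is handed in; nothing more can be done
None
```

I pushed the brass candlestick about 140 mm into the empty bay, low on its foot with the two fingertips 20 mm apart and the hand tilted back 12°. I then drew the hand back about 105 mm and handed in at about 11 s. The interface gives no verdict.

- **Position:** the estimates of the foot's centre disagree by a few millimetres. From the arm's position it is about (642.7, 6.4). The top view gives (638–641, 6.5) depending on the height assumed for the rim, and the side view gives (640, 1.6). The ring centre is about (643.3, 5.6), itself uncertain by 2–3 mm between the two cameras. Compared within each view, the foot is about 3–6 mm (top) and 3.5 mm (side) off, against the 12 mm allowed. One side-view fit gave (646.6, 10.6) with a 35 mm radius. I discarded it because the outline was partly hidden and included the stem.
- **Upright:** the candle's top is at about (642, 7.6), directly above the foot.
- **Force:** the wrist force read no more than about 9 N at the end of each push.
- **Other things:** the jar, hare, mug and opener shifted by less than 0.5 px (about 1 mm) between the first and last pictures.
- **Trouble on the way:** my first approach, at 25° tilt, stopped at joint 5's lower limit before touching anything. I reduced the tilt and narrowed the fingers.

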